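Draw the vase out of the curing enclosure with the hook and ballast it

TASK

The light vase model must be weighted before it is turned and painted. With the drag hook, pull the steel tray on which the vase stands out of the curing enclosure by the tray's rim until the whole vase is clear of the doorway, touching neither the tray nor, before it is out, the vase with the fingers or arm, and set the hook back down on the counter off the tray. Then feed the two round steel ballast rods, one at a time, through the vase's neck so that both lie inside; the vase must stay upright on its tray, and the brush in the rack and everything else must stay where it is.

Things in the scene. Friction and masses are not known exactly. Their poses are not given: they have to be found in the camera images.
- enclosure: Tall clear acrylic curing enclosure, fixed, 280 (x) x 300 (y) x 400 mm high, walls 5 mm, aluminium corner posts up to 460 mm high. No floor: the tray stands on the counter inside. Origin: centre of its footprint at counter height, z up. Its +y side (world +y at yaw 0) is the doorway, the other sides and the roof are closed.
- doorway (a point): Middle of the doorway's sill on the counter, 150 mm from the enclosure's middle towards its +y. The doorway is free from the counter up to 235 mm and 248 mm wide between the posts; above it is the door, slid up (its top 460 mm high), with a 12 mm thick handle bar outside it, 249 to 261 mm high.
- tray: Loose stainless steel tray, 180 (x) x 230 (y) x 22 mm high, upright rims 4 mm thick all round, floor 4 mm thick, about 0.5 kg; slides on the counter. Origin: centre of its underside, z up. Starts inside the enclosure, turned like it to within 0.05 rad.
- tray_rim (a point): Top edge of the tray's +y rim (next to the doorway, 30 to 60 mm inside it), middle of its outer side: y = +115 mm from the tray's origin; the rim's inner face is at +111 mm.
- vase: Loose round white resin vase model, 160 mm high, about 0.35 kg, walls 4 mm, inside floor 5 mm up. Outer radius 42 mm at the foot, 52 mm (widest) 50 mm up, 47 mm 90 mm up, 24.5 mm in the neck (130 to 148 mm up), 29 mm at the rim; neck 41 mm wide inside. Origin: centre of its underside, z up its axis. Stands on the tray's floor.
- vase_mouth (a point): Centre of the vase's mouth, level with its rim, 160 mm above its origin.
- vase_mid (a point): Point on the vase's axis 72 mm above its origin, inside the belly.
- hook: Loose drag hook, 200 mm long, about 0.18 kg, like a low bench standing on its broad turned-down lip and its foot. Origin: middle of its length at counter height; x runs from handle to lip, z up. Flat steel bar 14 mm wide, 46 to 54 mm high, from x = 0 to +98 mm. Foot plate 6 mm thick, 50 mm wide, at x = -100 to -94, 0 to 50 mm high.
- hook_handle (a point): Middle of the hook's black handle bar, at x = -50, z = 50 mm of the hook: the bar is 20 mm wide (y), 40 to 60 mm high, from x = -100 to 0 mm.
- hook_lip (a point): Middle of the lower edge of the hook's steel lip plate, at x = +98 mm, z = 0 of the hook: the plate is 4 mm thick (x), 50 mm wide (y) and 54 mm high.
- rack: Fixed sloping steel rack, 200 mm wide (y), footprint x = -45 to +85 mm; origin on the counter, z up. In its three slots, at y = -62, 0, +62 mm, parts lean 35 degrees from vertical, tops towards -x: axis along (-0.574, 0, 0.819) of the rack, lower end at (50, y, 22) mm. Sloping board and 12 mm high guide strips reach 76 mm up along the parts; above that they stand free.
- rod_a: Loose round steel ballast rod, 18 mm diameter, 130 mm long, round ends, about 0.2 kg, alike with rod_b. Origin: middle of its lower end; z along its axis to the upper end. Leans in one of the rack's slots.
- rod_b: The other ballast rod, the same as rod_a.
- rod_a_center (a point): Middle of rod_a, 65 mm from its ends.
- rod_b_center (a point): Middle of rod_b, 65 mm from its ends.
- brush: Cleaning brush, to be left alone: white round handle 18 mm diameter, with a broad flat grey head 36 x 22 x 45 mm at its upper end, 130 mm long in all. Origin and z as for the rods. Leans in the rack's remaining slot.
- tweezers: Loose steel tweezers lying flat, 150 mm long, 4 mm thick, to be left alone. Origin: middle, on the counter.
- vat: Loose empty orange plastic vat, 150 x 210 x 50 mm, with a small lip on its -x side, to be left alone. Origin: centre of its underside.
- bottle: Loose white bottle, 60 mm diameter, 140 mm high, to be left alone. Origin: centre of its underside.
- jar: Loose amber jar, 70 mm diameter, 90 mm high, to be left alone. Origin: centre of its underside.
- cup: Loose white measuring cup, 70 mm across, 80 mm high, to be left alone. Origin: centre of its underside.
- scraper: Loose spatula lying flat, 180 mm long, to be left alone. Origin: on its underside.

How it is judged:
On the way, in this order (a step that is already met when the one before it is completed fails the run):
1. the tray is drawn out so far that the vase, upright, is clear of the doorway (y of vase in the frame of enclosure above 0.205 m and angle between vase's own z axis and vertical below 0.12 rad), for 0.2 s.
2. the hook is set down on the counter, let go and off the tray (contact force between the fingers and hook below 0.1 N and contact force between hook and tray below 0.1 N and height (world z) of hook below 0.045 m and linear speed of hook below 0.03 m/s), for 0.2 s.
3. one ballast rod lies in the vase (distance between any of rod_a_center, rod_b_center and vase_mid below 0.04 m and contact force between the fingers and rod_a below 0.1 N and contact force between the fingers and rod_b below 0.1 N), for 0.2 s.
At the end, for the whole second after the job is handed in: Both rods at rest in the vase (middles within 40 mm of the point 72 mm up its axis); vase upright (0.12 rad) on the tray floor (within 75 mm of its middle), its axis over 205 mm from the enclosure's middle on the doorway side; hook at rest on the counter, not touching the tray (all of step 1 and distance between each of rod_a_center, rod_b_center and vase_mid below 0.04 m and horizontal distance between vase and tray below 0.075 m and z of vase in the frame of tray below 0.012 m and linear speed of each of vase, hook below 0.02 m/s and linear speed of each of rod_a, rod_b below 0.03 m/s and height (world z) of hook below 0.045 m and contact force between hook and tray below 0.1 N).
It fails at once if the fingers or arm touch the tray (over 1 N) (contact force between any of the fingers, the arm and tray above 1 N).
It fails at once if the fingers or arm touch the vase (over 2 N) before it is out of the enclosure (y of vase in the frame of enclosure below 0.19 m and contact force between any of the fingers, the arm and vase above 2 N).
It fails at once if the vase is tipped by more than 0.4 rad (angle between vase's own z axis and vertical above 0.4 rad).
It fails at once if the enclosure is struck by robot or hook with over 15 N (contact force between any of the fingers, the arm, hook and enclosure above 15 N).
It fails at once if the brush or another bystander is moved by more than 30 mm (distance of any of brush, tweezers, vat, bottle, jar, cup, scraper from where it was at the start of the episode above 0.03 m).
It also fails if it takes over 72 s, if anything falls off the work surface, if the arm or the gripper's body presses on something with over 40 N, if the wrist force passes 120 N, or if a joint passes its speed limit or range.

ROBOT

A 6-joint arm with a two-finger parallel gripper is mounted at the origin on the work surface. World frame = base frame: x ahead of the robot, y to its left, z up, the work surface at z = 0. Lengths are in m, angles in rad, forces in N, time in s.
With the tool pointing down it reaches from about 0.25 to 0.775 m from the base axis. Payload 4 kg.
Tool frame: the origin (TCP) lies at the very end of the fingers, on their centre line; the grasp point (between the pads) lies arm.grip_depth behind it (arm.grip_depth is the distance from the TCP to the grasp point, in m); z points along the fingers, y is the line along which they close (so a half turn about z gives the same grasp; the last joint's range is limited). The gripper opens to 94 mm and grips with 3 to 60 N. Pads are 16 mm wide; open, the fingers measure 119 mm over their backs; the gripper's body (75 mm by 177 mm) begins 78 mm behind the grasp point.
Start: joints at [1.007, 0.087, 1.371, -0, 1.684, -0.103], TCP at [0.245, 0.493, 0.206] pointing down, gripper open.
Joint ranges: [-3.1, 3.1], [-0.76, 2.03], [0.27, 2.55], [-1.08, 4.22], [0.17, 2.65], [-2.57, 2.57]. Speed limits (rad/s): [2.79, 2.79, 3.14, 3.14, 3.14, 3.14].

INTERFACE

Orientations are given as a 3x3 rotation matrix whose columns are the frame's x, y, z axes.
In Python, from rig import arm gives the robot as it stands. The module is installed in compiled form; this text tells all that it offers.
- The arm moves only by the tool send_rows, never from a script. Its arguments are lists of equal length, an entry for each row: "slide": the shift along the tool's x, y, z in mm, a list of three; "rotation": the turn, a rotation vector about the tool's x, y, z in rad, a list of three; "gripper": the closure, from 0 (fully open) to 1 (shut). A call has 1 to 20 rows; each row shifts and turns the commanded pose from where the row before left it, along the tool's axes as they then stand; what a row does not reach is not made up. A row lasts 1/8 s, in which the tool goes at most 62.5 mm and 10.7 degrees, less where a joint would pass 70% of its speed; a pose out of reach is approached as far as the arm can. A call with a gripper value outside its range is refused whole. The fingers move at their own pace and stop on an object; the grip force is fixed at half the most. Time passes only in rows, so rows that do not move let the fingers close. It gives the time, the measured TCP pose, the force, the opening and the grip force at its end, in the units of the state.
- arm.sense(): the state, without advancing time (a new reading comes with each control period).
- arm.grab_frame(name): name is "scene" or "top"; returns a dict with "image" (480x640x3 uint8, red, green, blue), "K" (3x3 intrinsics, pixels), "R" (3x3) and "t" (3): a world point X has camera coordinates R X + t. Camera axes: x right, y down, z forward; pixel columns grow to the right and rows downward; lengths in m; the calibration is good to about 2 mm. A picture is of the moment at which its call begins. There is no depth.
- arm.finish_job(): hands the job in; it is judged then, once.
The state is a dict: "time": time; "joint_pos": joint angles; "joint_vel": joint speeds; "effort": joint torques, N m; "tool_pos": TCP position; "orientation": TCP orientation; "ft_force": force on the tool from outside, world axes, zero at the start; "torque": the same for the moment, N m; "finger_gap": opening from 0.0 (shut) to 1.0 (fully open); "gripper_force": force on a finger pad.
Only numpy, scipy, OpenCV 4.12 (cv2) and the standard library are available. Lean on these libraries where they do the work, as an engineer would, in place of code of your own. Each camera call takes 0.05 s, during which the arm holds its last target. There are 200 camera calls.

## Working session

There is one attempt and no reset: what is moved stays moved. The work goes in short steps, Python scripts to look and compute and a tool call to move; the robot and the scene stay as the last step left them, time stands still between calls to the robot, and variables do not carry over. Pictures are saved under pics/ and viewed, at most 10 in all, crops included, and the job is handed in when it is done.

Besides the shell and the picture viewer there is one more tool, called after "Request:" in YAML: its name, and indented under it one key for each argument. send_rows: Moves the arm, as the interface text tells. Its arguments: {"type":"object","properties":{"slide":{"type":"array","items":{"type":"array","items":{"type":"number"}}},"rotation":{"type":"array","items":{"type":"array","items":{"type":"number"}}},"gripper":{"type":"array","items":{"type":"number"}}},"required":["slide","rotation","gripper"]}

```bash
mkdir -p pics
python3 - <<'E'
from rig import arm
import cv2,numpy as np
s=arm.sense();print(s['time'],s['tool_pos'],s['orientation'],arm.grip_depth,s['finger_gap'])
for n in("scene","top"):
    f=arm.grab_frame(n);cv2.imwrite(f"pics/{n}0.png",f["image"][:,:,::-1]);np.savez(f"{n}.npz",**f)
    print(n,f["K"],f["R"],f["t"],-f["R"].T@f["t"])
E
```

```text
0.0 [0.24426268 0.4921669  0.2043263 ] [[-8.95711324e-01  4.44634512e-01 -1.17303149e-03]
 [ 4.44635995e-01  8.95709495e-01 -1.82558587e-03]
 [ 2.38976960e-04 -2.15676995e-03 -9.99997646e-01]] 0.0188 1.000354417904533
scene [[490.69170183   0.         319.29180393]
 [  0.         490.69170183 233.77258012]
 [  0.           0.           1.        ]] [[-0.89757926  0.44042531 -0.01941706]
 [ 0.33017511  0.64240078 -0.69159644]
 [-0.29212304 -0.62717365 -0.72202309]] [ 0.51748806 -0.092049    1.43892718] [0.91522262 0.73367472 0.98532599]
top [[499.94761594   0.         318.3654303 ]
 [  0.         499.94761594 237.09757808]
 [  0.           0.           1.        ]] [[ 0.01555359 -0.99968101  0.01989892]
 [-0.98953717 -0.01824461 -0.14311999]
 [ 0.14343739 -0.01746469 -0.98950528]] [-0.03244339  0.59679771  1.52726141] [0.37199174 0.00512845 1.5972925 ]
```

View pics/scene0.png

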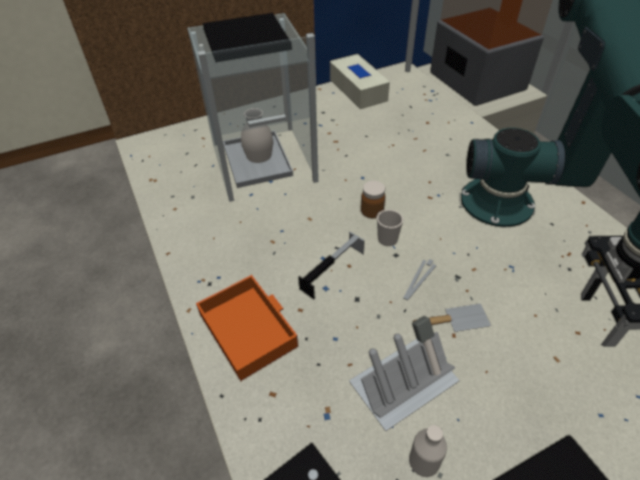

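View pics/top0.png

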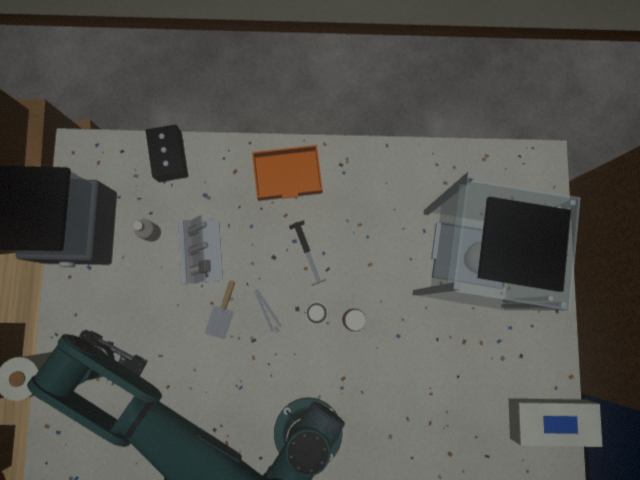

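Run:
```python
import cv2,numpy as np
t=cv2.imread("pics/top0.png");s=cv2.imread("pics/scene0.png")
def c(i,x,y,w,h,k):return cv2.resize(i[y:y+h,x:x+w],None,fx=k,fy=k,interpolation=cv2.INTER_CUBIC)
# each 400x300 : k=4 => 100x75
a=np.hstack([c(t,410,165,180,150,2.22222)[:333,:400],c(t,285,212,50,75,4.44)[:333,:222],c(t,175,205,50,85,3.52)[:299,:176].repeat(1,0) if 0 else cv2.resize(t[205:295,172:226],(178,297),interpolation=cv2.INTER_CUBIC) if 0 else cv2.copyMakeBorder(cv2.resize(t[210:290,175:225],(178,285),interpolation=cv2.INTER_CUBIC),0,48,0,0,cv2.BORDER_CONSTANT)])
cv2.imwrite("pics/topc.png",a);print(a.shape)
b=np.vstack([np.hstack([c(s,190,100,133,110,3),c(s,290,225,80,82.5.__int__(),4)[:330,:320]][:1]+[cv2.resize(s[225:307,290:370],(320,330),interpolation=cv2.INTER_CUBIC)]),cv2.copyMakeBorder(c(s,345,315,120,90,3)[:270],0,0,0,719-360,cv2.BORDER_CONSTANT)])
cv2.imwrite("pics/scec.png",b);print(b.shape)
```

```text
(333, 800, 3)
(600, 719, 3)
```

View pics/topc.png

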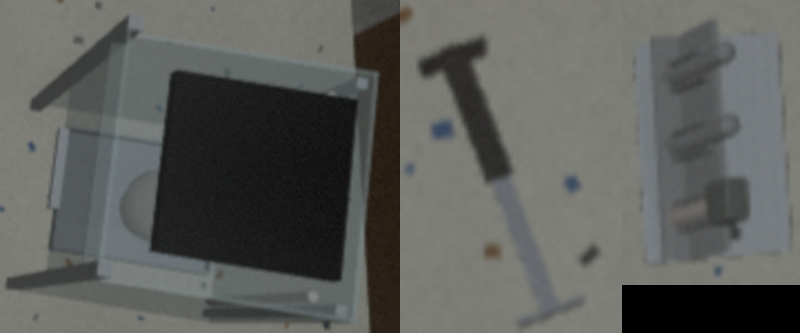

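View pics/scec.png

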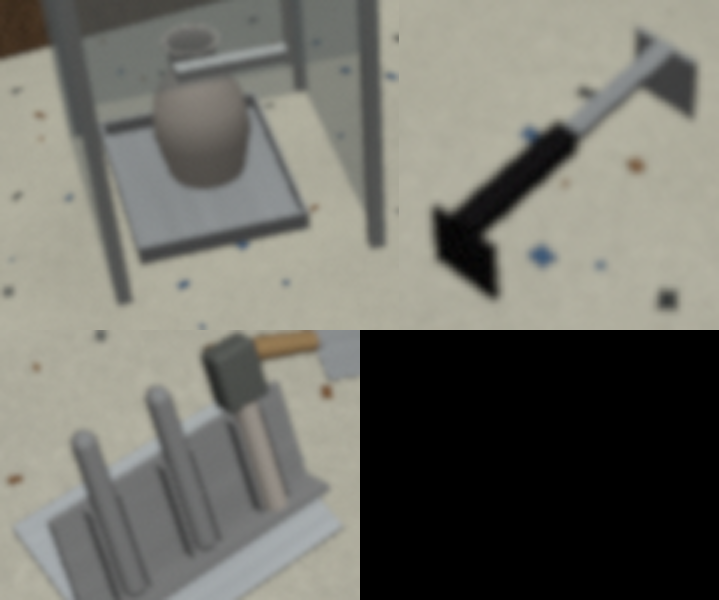

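```bash
cat > h.py <<'E'
import numpy as np
from scipy.optimize import least_squares
C={n:dict(np.load(n+".npz")) for n in("scene","top")}
def proj(c,X):
    c=C[c];p=c["K"]@(c["R"]@X+c["t"]);return p[:2]/p[2]
def ray(c,u,v,z):
    c=C[c];d=c["R"].T@np.linalg.solve(c["K"],[u,v,1]);o=-c["R"].T@c["t"];return o+d*(z-o[2])/d[2]
def fit(name,pts,g):
    def W(p,X):
        s,k=np.sin(p[2]),np.cos(p[2]);return np.array([p[0]+k*X[0]-s*X[1],p[1]+s*X[0]+k*X[1],X[2]])
    f=lambda p:np.concatenate([proj(c,W(p,np.array(X)/1000))-uv for c,uv,X in pts])
    r=least_squares(f,g,loss="soft_l1");print(name,r.x.round(4),"deg",np.degrees(r.x[2]).round(2));print(r.fun.reshape(-1,2).round(1).tolist());return r.x
E
cat > m.py <<'E'
from h import *
T=lambda u,v:("top",np.array([410+u/2.2222,165+v/2.2222]))
S=lambda u,v:("scene",np.array([190+u/3,100+v/3]))
e=fit("encl",[(*S(125,302),(140,150,0)),(*S(376,245),(-140,150,0)),(*T(35,105),(134,150,0)),(*T(8,283),(-134,150,0)),(*T(135,20),(134,144,460)),(*T(361,83),(134,-144,460)),(*T(341,312),(-134,-144,460))],[.55,-.5,0])
fit("tray",[(*S(146,263),(90,115,0)),(*S(308,227),(-90,115,0)),(*S(106,128),(90,-115,22)),(*S(304,216),(-90,115,22)),(*S(139,250),(90,115,22)),(*T(64,128),(90,115,22)),(*T(50,250),(-90,115,22))],[.55,-.5,0])
T2=lambda u,v:("top",np.array([285+(u-400)/4.44,212+v/4.44]))
S2=lambda u,v:("scene",np.array([290+(u-399)/4,225+v/4.024]))
fit("hook",[(*T2(520,325),(98,-25,54)),(*T2(583,300),(98,25,54)),(*S2(638,30),(100,25,54)),(*S2(697,65),(100,-25,54)),(*S2(695,118),(100,-25,0)),(*T2(420,70),(-100,-25,50)),(*T2(487,42),(-100,25,50)),(*S2(433,207),(-100,25,50)),(*S2(497,298),(-100,-25,0)),(*S2(435,245),(-100,25,0)),(*T2(497,180),(0,0,60))],[.5,0,3.5])
T3=lambda u,v:("top",np.array([175+(u-622)/3.56,210+v/3.56]))
S3=lambda u,v:("scene",np.array([345+u/3,315+(v-330)/3]))
a=lambda y,s:(50-.574*s,y,22+.819*s)
fit("rack",[(*S3(15,525),(-45,-100,3)),("scene",(390,426),(85,-100,0)),(*S3(343,525),(85,100,3)),(*S3(84,443),a(-62,121)),(*S3(159,398),a(0,121)),(*S3(132,585),a(-62,9)),(*S3(205,538),a(0,9)),(*T3(727,50),a(-62,121)),(*T3(732,126),a(0,121)),(*T3(775,33),(-45,-100,3)),(*T3(790,250),(-45,100,3)),(*T3(638,40),(85,-100,3)),(*T3(650,262),(85,100,3))],[.5,.3,1.6])
fit("vase",[(*S(190,42),(0,0,164)),(*S(201,118),(0,0,60)),],[.55,-.5,0])
E
python3 m.py
```

```text
encl [ 0.5328 -0.4868 -0.1972] deg -11.3
[[-3.5, 0.6], [3.5, 2.6], [-2.0, -0.5], [-5.0, 0.0], [0.1, 0.5], [18.6, -2.0], [11.9, 7.7]]
tray [ 0.5493 -0.5102 -0.1498] deg -8.58
[[-1.4, 0.8], [1.2, 0.6], [-2.1, -2.1], [2.1, -1.3], [-0.0, -0.4], [0.3, -0.3], [-0.8, 0.1]]
hook [0.5443 0.0114 3.5237] deg 201.89
[[-1.0, 0.6], [0.0, 0.4], [0.3, -2.0], [0.4, -1.7], [-0.0, -1.0], [-1.0, -1.1], [-1.1, -0.4], [-0.7, -0.4], [-1.0, 0.1], [-0.2, 2.6], [0.5, 0.5]]
rack [0.5508 0.3347 1.6858] deg 96.59
[[-1.9, 0.5], [-4.6, 5.7], [0.1, 0.0], [-0.3, -0.3], [-0.7, -0.3], [0.1, -0.9], [-0.7, -0.8], [-1.2, 1.4], [-1.2, 0.6], [0.1, -0.0], [0.4, 0.9], [-1.9, 1.8], [-1.5, 1.5]]
vase [ 0.5364 -0.532   0.    ] deg 0.0
[[-0.1, -1.5], [0.1, 1.4]]
```

```bash
cat >> m.py <<'E'
print("----")
e=fit("encl2",[(*S(125,302),(140,150,0)),(*S(376,245),(-140,150,0)),(*T(33,107),(134,150,0)),(*T(6,285),(-134,150,0)),(*T(135,20),(134,144,460)),(*T(100,270),(-134,144,460))],[.55,-.5,-.15])
for u,v in((62,135),(53,205)):print("bar",ray("top",*T(u,v)[1],.255))
for u,v in((180,68),(287,48)):print("bar s",ray("scene",*S(u,v)[1],.255))
E
python3 m.py|sed -n '/----/,$p'
cat > go.py <<'E'
import sys,numpy as np
from rig import arm
from scipy.spatial.transform import Rotation as Ro
# usage: go.py x y z az(deg of tool y, tool down) [tilt-axis az, tilt deg]
a=[float(v) for v in sys.argv[1:]]
s=arm.sense();p,R=np.array(s['tool_pos']),np.array(s['orientation'])
y=np.array([np.cos(np.radians(a[3])),np.sin(np.radians(a[3])),0]);z=np.array([0,0,-1.])
T=np.c_[np.cross(y,z),y,z]
if len(a)>4:
    k=np.radians(a[4]);T=Ro.from_rotvec(np.radians(a[5])*np.array([np.cos(k),np.sin(k),0])).as_matrix()@T
d=np.array(a[:3])-p
print("t",round(s['time'],2),"pos",p.round(4),"gap",round(s['finger_gap'],3),"J",np.round(s['joint_pos'],2),"F",np.round(s['ft_force'],1))
print("slide now mm",(R.T@d*1e3).round(1),"then rot",Ro.from_matrix(R.T@T).as_rotvec().round(3),"| slide if rotated first",(T.T@d*1e3).round(1))
E
python3 go.py 0.591 0.030 0.16 -68.1
```

```text
----
encl2 [ 0.5372 -0.4939 -0.1597] deg -9.15
[[-3.5, 0.4], [2.5, 0.3], [-0.8, -1.3], [-0.7, -0.2], [0.6, 0.6], [1.0, 0.5]]
bar [ 0.60395622 -0.34507009  0.255     ]
bar [ 0.51715958 -0.33241035  0.255     ]
bar s [ 0.60354508 -0.34986905  0.255     ]
bar s [ 0.50725397 -0.334809    0.255     ]
t 0.1 pos [0.2443 0.4922 0.2044] gap 1.0 J [ 1.01  0.09  1.37 -0.    1.68 -0.1 ] F [ 0.2 -0.1 -0.2]
slide now mm [-516.1 -259.7   44.8] then rot [-1.000e-03  2.000e-03  2.299e+00] | slide if rotated first [149.3 558.2  44.4]
```

Request:
send_rows:
  slide:
    - [-30,-15,0]
    - [-47,-24,0]
    - [-47,-24,0]
    - [-47,-24,0]
    - [-47,-24,0]
    - [-47,-24,5]
    - [-47,-24,10]
    - [-47,-24,10]
    - [-47,-24,10]
    - [-47,-24,10]
    - [-47,-22,0]
    - [-16,-7,0]
    - [0,0,0]
  rotation:
    - [0,0,0]
    - [0,0,0]
    - [0,0,0]
    - [0,0,0]
    - [0,0,0]
    - [0,0,0]
    - [0,0,0]
    - [0,0,0]
    - [0,0,0]
    - [0,0,0]
    - [0,0,0]
    - [0,0,0]
    - [0,0,0]
  gripper: [0.3,0.3,0.3,0.3,0.3,0.3,0.3,0.3,0.3,0.3,0.3,0.3,0.3]

```text
time: 1.72
tool_pos: [0.5911, 0.0299, 0.1598]
orientation: [[-0.895, 0.446, -0.002], [0.446, 0.895, 0.001], [0.002, -0.0, -1.0]]
ft_force: [-0.4, -0.1, 0.4]
finger_gap: 0.698
gripper_force: 0.0
```

Request:
send_rows:
  slide:
    - [0,0,0]
    - [0,0,0]
    - [0,0,0]
    - [0,0,0]
    - [0,0,0]
    - [0,0,0]
    - [0,0,0]
    - [0,0,0]
    - [0,0,0]
    - [0,0,0]
    - [0,0,0]
    - [0,0,0]
    - [0,0,0]
    - [0,0,0]
  rotation:
    - [0,0,0.175]
    - [0,0,0.175]
    - [0,0,0.175]
    - [0,0,0.175]
    - [0,0,0.175]
    - [0,0,0.175]
    - [0,0,0.175]
    - [0,0,0.175]
    - [0,0,0.175]
    - [0,0,0.175]
    - [0,0,0.175]
    - [0,0,0.175]
    - [0,0,0.2]
    - [0,0,0]
  gripper: [0.3,0.3,0.3,0.3,0.3,0.3,0.3,0.3,0.3,0.3,0.3,0.3,0.3,0.3]

```text
time: 3.48
tool_pos: [0.5903, 0.0322, 0.1609]
orientation: [[0.922, 0.387, 0.0], [0.387, -0.922, 0.001], [0.0, -0.001, -1.0]]
ft_force: [-0.5, 0.5, -0.2]
finger_gap: 0.705
gripper_force: 0.0
```

```bash
python3 go.py 0.591 0.030 0.031 -68.1
```

```text
t 3.48 pos [0.5903 0.0322 0.1609] gap 0.705 J [-0.04  0.19  1.34  0.    1.61  1.13] F [-0.5  0.5 -0.2]
slide now mm [ -0.2   2.4 129.9] then rot [-0.001 -0.     0.016] | slide if rotated first [ -0.2   2.3 129.9]
```

Request:
send_rows:
  slide:
    - [0,2,20]
    - [0,0,30]
    - [0,0,30]
    - [0,0,20]
    - [0,0,15]
    - [0,0,10]
    - [0,0,5]
    - [0,0,0]
    - [0,0,0]
    - [0,0,0]
    - [0,0,0]
    - [0,0,0]
    - [0,0,0]
    - [0,0,-10]
    - [0,0,-20]
    - [0,0,-20]
    - [0,0,0]
  rotation:
    - [0,0,0.015]
    - [0,0,0]
    - [0,0,0]
    - [0,0,0]
    - [0,0,0]
    - [0,0,0]
    - [0,0,0]
    - [0,0,0]
    - [0,0,0]
    - [0,0,0]
    - [0,0,0]
    - [0,0,0]
    - [0,0,0]
    - [0,0,0]
    - [0,0,0]
    - [0,0,0]
    - [0,0,0]
  gripper: [0.3,0.3,0.3,0.3,0.3,0.3,0.3,0.3,1,1,1,1,1,1,1,1,1]

```text
time: 5.6
tool_pos: [0.5935, 0.0284, 0.0829]
orientation: [[0.929, 0.369, 0.005], [0.369, -0.929, -0.0], [0.004, 0.002, -1.0]]
ft_force: [1.3, 0.7, -2.3]
finger_gap: 0.214
gripper_force: 30.0
```

```bash
python3 - <<'E'
from rig import arm
import cv2,numpy as np
f=arm.grab_frame("scene")["image"][:,:,::-1];g=arm.grab_frame("top")["image"][:,:,::-1]
a=cv2.resize(f[180:330,260:440],(480,400),interpolation=cv2.INTER_CUBIC);b=cv2.resize(g[200:320,260:356],(320,400),interpolation=cv2.INTER_CUBIC)
cv2.imwrite("pics/g1.png",np.hstack([a,b]))
E
python3 go.py .6 -.2 .1 -8.5
```

```text
t 5.7 pos [0.5917 0.0285 0.0802] gap 0.213 J [-0.05  0.24  1.45  0.    1.45  1.14] F [-0.6 -0.5 -1.4]
slide now mm [-76.7 215.4 -19.9] then rot [-0.     0.    -1.044] | slide if rotated first [-224.7   42.   -19.8]
```

View pics/g1.png

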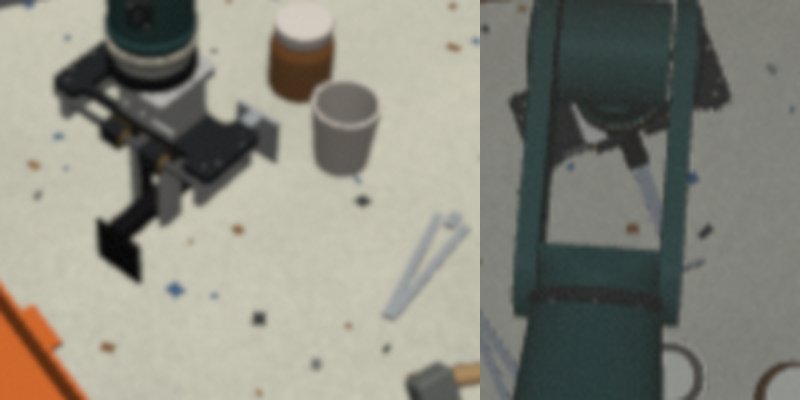

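Request:
send_rows:
  slide:
    - [0,0,0]
    - [0,0,0]
    - [0,0,0]
    - [0,0,0]
    - [0,0,0]
    - [0,0,0]
    - [0,0,0]
    - [0,0,0]
    - [-20,3,0]
    - [-40,5,0]
    - [-40,5,0]
    - [-40,5,0]
    - [-40,5,0]
    - [-40,5,0]
    - [-20,3,0]
    - [0,0,0]
    - [0,0,0]
  rotation:
    - [0,0,-0.1]
    - [0,0,-0.15]
    - [0,0,-0.15]
    - [0,0,-0.15]
    - [0,0,-0.15]
    - [0,0,-0.15]
    - [0,0,-0.15]
    - [0,0,-0.044]
    - [0,0,0]
    - [0,0,0]
    - [0,0,0]
    - [0,0,0]
    - [0,0,0]
    - [0,0,0]
    - [0,0,0]
    - [0,0,0]
    - [0,0,0]
  gripper: [1,1,1,1,1,1,1,1,1,1,1,1,1,1,1,1,1]

```text
time: 7.82
tool_pos: [0.587, -0.2123, 0.0802]
orientation: [[0.147, 0.989, -0.001], [0.989, -0.147, 0.001], [0.001, -0.001, -1.0]]
ft_force: [-0.5, 0.1, -2.0]
finger_gap: 0.21
gripper_force: 30.0
```

```bash
python3 - <<'E'
from rig import arm
import cv2,numpy as np
f=arm.grab_frame("scene")["image"][:,:,::-1];g=arm.grab_frame("top")["image"][:,:,::-1]
a=cv2.resize(f[90:230,190:340],(430,400),interpolation=cv2.INTER_CUBIC);b=cv2.resize(g[180:300,360:470],(366,400),interpolation=cv2.INTER_CUBIC)
cv2.imwrite("pics/g2.png",np.hstack([a,b]))
E
python3 go.py .5858 -.2679 .078 -8.5
```

```text
t 7.92 pos [ 0.5872 -0.2119  0.0804] gap 0.216 J [-0.44  0.3   1.37  0.    1.47 -0.29] F [ 0.4 -0.5 -1.2]
slide now mm [-55.6   6.8   2.4] then rot [-0.    -0.001  0.002] | slide if rotated first [-55.6   6.9   2.4]
```

View pics/g2.png

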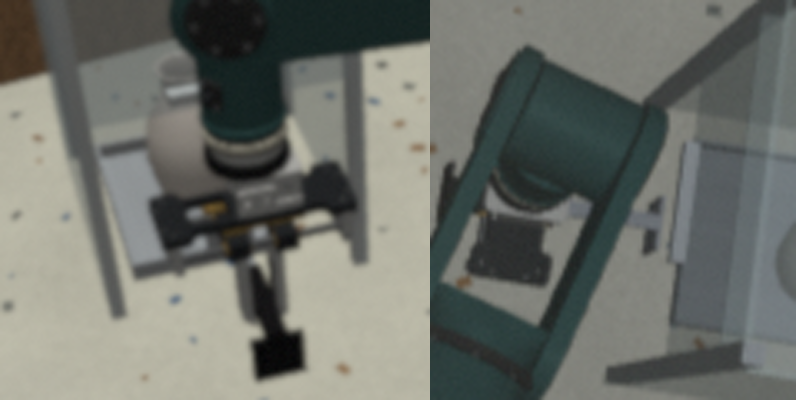

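Run:
```python
from h import *
P=lambda u,v,z:print(u,v,ray("top",360+(u-430)/3.327,180+v/3.333,z).round(4))
P(645,225,.103);P(655,225,.103);P(645,250,.103);P(645,200,.103)
for z in(.25,.3,.35,.4):P(667,110,z)
P(685,145,.255);P(672,262,.255)
```

```text
645 225 [ 0.5627 -0.3431  0.103 ]
655 225 [ 0.5629 -0.3522  0.103 ]
645 250 [ 0.5399 -0.3428  0.103 ]
645 200 [ 0.5856 -0.3435  0.103 ]
667 110 [ 0.6401 -0.3286  0.25  ]
667 110 [ 0.6301 -0.3162  0.3   ]
667 110 [ 0.6202 -0.3038  0.35  ]
667 110 [ 0.6102 -0.2914  0.4   ]
685 145 [ 0.6101 -0.3417  0.255 ]
672 262 [ 0.5134 -0.3293  0.255 ]
```

Request:
send_rows:
  slide:
    - [0,0,15]
    - [0,0,18]
    - [0,0,9]
    - [0,0,4]
    - [0,0,2]
    - [0,0,0]
    - [0,0,0]
    - [0,0,0]
    - [0,0,0]
  rotation:
    - [0,0,0]
    - [0,0,0]
    - [0,0,0]
    - [0,0,0]
    - [0,0,0]
    - [0,0,0]
    - [0,0,0]
    - [0,0,0]
    - [0,0,0]
  gripper: [1,1,1,1,1,1,0.55,0.55,0.55]

```text
time: 9.05
tool_pos: [0.5874, -0.2136, 0.0331]
orientation: [[0.148, 0.989, 0.001], [0.989, -0.148, -0.0], [-0.0, 0.001, -1.0]]
ft_force: [0.4, 0.6, 1.2]
finger_gap: 0.445
gripper_force: 0.0
```

Request:
send_rows:
  slide:
    - [2,0,0]
    - [2,0,-1]
    - [0,0,-1]
    - [0,0,0]
    - [0,0,0]
  rotation:
    - [0,-0.1,0]
    - [0,-0.1,0]
    - [0,-0.1,0]
    - [0,-0.15,0]
    - [0,0,0]
  gripper: [0.55,0.55,0.55,0.55,0.55]

```text
time: 9.68
tool_pos: [0.5875, -0.2065, 0.0327]
orientation: [[0.128, 0.99, -0.065], [0.892, -0.144, -0.428], [-0.433, -0.003, -0.901]]
ft_force: [0.1, 0.3, -0.8]
finger_gap: 0.45
gripper_force: 0.0
```

```bash
python3 go.py .588 -.205 .033 -8.5
```

```text
t 9.68 pos [ 0.5875 -0.2065  0.0327] gap 0.45 J [-0.18  0.35  1.48 -0.46  1.32  0.08] F [ 0.1  0.3 -0.8]
slide now mm [ 1.3  0.3 -0.9] then rot [-0.002  0.448  0.005] | slide if rotated first [ 1.5  0.3 -0.3]
```

Request:
send_rows:
  slide:
    - [0,0,0]
    - [0,0,0]
    - [0,0,0]
    - [-5.2,0,-10.8]
    - [-5.2,0,-10.8]
    - [-5.2,0,-10.8]
    - [-8.5,1,4]
    - [-13,1,6.2]
    - [-13,1,6.2]
    - [-13,1,6.2]
    - [-4.4,1,2.2]
    - [0,0,0]
    - [0,0,0]
  rotation:
    - [0,0,0]
    - [0,0,0]
    - [0,0,0]
    - [0,0,0]
    - [0,0,0]
    - [0,0,0]
    - [0,0,0]
    - [0,0,0]
    - [0,0,0]
    - [0,0,0]
    - [0,0,0]
    - [0,0,0]
    - [0,0,0]
  gripper: [1,1,1,1,1,1,1,1,1,1,1,1,1]

```text
time: 11.3
tool_pos: [0.5842, -0.2665, 0.0703]
orientation: [[0.133, 0.989, -0.064], [0.891, -0.148, -0.43], [-0.435, -0.0, -0.901]]
ft_force: [-0.4, -0.8, -0.7]
finger_gap: 0.215
gripper_force: 30.0
```

```bash
python3 - <<'E'
from rig import arm
import cv2,numpy as np
f=arm.grab_frame("scene")["image"][:,:,::-1];g=arm.grab_frame("top")["image"][:,:,::-1]
a=cv2.resize(f[90:230,190:340],(430,400),interpolation=cv2.INTER_CUBIC);b=cv2.resize(g[200:290,390:474],(370,400),interpolation=cv2.INTER_CUBIC)
cv2.imwrite("pics/g3.png",np.hstack([a,b]))
E
python3 go.py .5858 -.2679 .078 -8.5
```

```text
t 11.4 pos [ 0.5843 -0.2663  0.0704] gap 0.209 J [-0.28  0.32  1.43 -0.46  1.34 -0.04] F [-0.4 -0.  -2. ]
slide now mm [-4.5  1.7 -6.2] then rot [0.    0.45  0.001] | slide if rotated first [-1.4  1.7 -7.6]
```

View pics/g3.png

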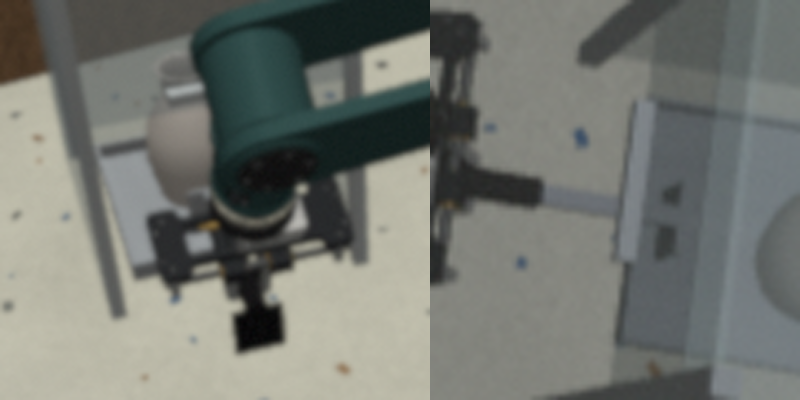

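Run:
```python
from h import *
P=lambda u,v,z:print(u,v,z,ray("top",390+(u-430)/4.405,200+v/4.444,z).round(4))
P(675,182,.092);P(655,258,.092);P(682,182,.04);P(678,258,.04);P(632,130,.022);P(618,340,.022)
P(712,130,.004)
```

```text
675 182 0.092 [ 0.5855 -0.4104  0.092 ]
655 258 0.092 [ 0.5327 -0.3954  0.092 ]
682 182 0.04 [ 0.5929 -0.4298  0.04  ]
678 258 0.04 [ 0.5386 -0.4258  0.04  ]
632 130 0.022 [ 0.6327 -0.3991  0.022 ]
618 340 0.022 [ 0.4811 -0.3862  0.022 ]
712 130 0.004 [ 0.6368 -0.4629  0.004 ]
```

Request:
send_rows:
  slide:
    - [-9,0,4.3]
    - [0,0,0]
    - [5.2,0,10.8]
    - [4.3,0,9]
    - [2.2,0,4.5]
    - [1.3,0,2.7]
    - [0,0,0]
    - [0,0,0]
  rotation:
    - [0,0,0]
    - [0,0,0]
    - [0,0,0]
    - [0,0,0]
    - [0,0,0]
    - [0,0,0]
    - [0,0,0]
    - [0,0,0]
  gripper: [1,1,1,1,1,1,1,1]

```text
time: 12.4
tool_pos: [0.583, -0.2768, 0.041]
orientation: [[0.134, 0.989, -0.064], [0.89, -0.148, -0.43], [-0.435, 0.001, -0.9]]
ft_force: [-0.5, -0.7, -2.9]
finger_gap: 0.211
gripper_force: 30.0
```

```bash
python3 go.py .5858 -.2679 .041 -8.5
```

```text
t 12.4 pos [ 0.583  -0.2768  0.041 ] gap 0.211 J [-0.3   0.35  1.46 -0.46  1.29 -0.03] F [-0.5 -0.7 -2.9]
slide now mm [ 8.3  1.5 -4. ] then rot [ 0.001  0.45  -0.   ] | slide if rotated first [ 9.2  1.5 -0. ]
```

Request:
send_rows:
  slide:
    - [2.7,0,-1.3]
    - [3.6,0,-1.7]
    - [3.6,0,-1.7]
    - [3.6,0,-1.7]
    - [3.6,0,-1.7]
    - [4.5,0,-2.2]
    - [5.4,0,-2.6]
    - [6.3,0,-3]
    - [7.2,0,-3.5]
    - [7.2,0,-3.5]
  rotation:
    - [0,0,0]
    - [0,0,0]
    - [0,0,0]
    - [0,0,0]
    - [0,0,0]
    - [0,0,0]
    - [0,0,0]
    - [0,0,0]
    - [0,0,0]
    - [0,0,0]
  gripper: [1,1,1,1,1,1,1,1,1,1]

```text
time: 13.65
tool_pos: [0.5904, -0.2239, 0.0404]
orientation: [[0.133, 0.989, -0.065], [0.891, -0.148, -0.43], [-0.435, -0.0, -0.9]]
ft_force: [-0.0, -3.7, -3.2]
finger_gap: 0.211
gripper_force: 30.0
```

Request:
send_rows:
  slide:
    - [8.1,0,-3.9]
    - [8.1,0,-3.9]
    - [8.1,0,-3.9]
    - [8.1,0,-3.9]
    - [8.1,0,-3.9]
    - [8.1,0,-3.9]
    - [8.1,0,-3.9]
    - [8.1,0,-3.9]
    - [8.1,0,-3.9]
    - [8.1,0,-3.9]
    - [8.1,0,-3.9]
    - [8.1,0,-3.9]
    - [8.1,0,-3.9]
    - [8.1,0,-3.9]
    - [8.1,0,-3.9]
    - [8.1,0,-3.9]
    - [6.3,0,-3]
    - [4.5,0,-2.2]
    - [2.7,0,-1.3]
    - [0,0,0]
  rotation:
    - [0,0,0]
    - [0,0,0]
    - [0,0,0]
    - [0,0,0]
    - [0,0,0]
    - [0,0,0]
    - [0,0,0]
    - [0,0,0]
    - [0,0,0]
    - [0,0,0]
    - [0,0,0]
    - [0,0,0]
    - [0,0,0]
    - [0,0,0]
    - [0,0,0]
    - [0,0,0]
    - [0,0,0]
    - [0,0,0]
    - [0,0,0]
    - [0,0,0]
  gripper: [1,1,1,1,1,1,1,1,1,1,1,1,1,1,1,1,1,1,1,1]

```text
time: 16.15
tool_pos: [0.6142, -0.0667, 0.0402]
orientation: [[0.133, 0.989, -0.064], [0.891, -0.148, -0.429], [-0.434, 0.0, -0.901]]
ft_force: [-1.2, -1.8, -2.1]
finger_gap: 0.213
gripper_force: 30.0
```

```bash
python3 - <<'E'
from rig import arm
import cv2,numpy as np
f=arm.grab_frame("scene")["image"][:,:,::-1];g=arm.grab_frame("top")["image"][:,:,::-1]
a=cv2.resize(f[90:230,190:340],(430,400),interpolation=cv2.INTER_CUBIC);b=cv2.resize(g[190:310,360:471],(370,400),interpolation=cv2.INTER_CUBIC)
cv2.imwrite("pics/g4.png",np.hstack([a,b]))
E
python3 go.py .61 -.06 .041 -8.5
```

```text
t 16.25 pos [ 0.6142 -0.0668  0.0403] gap 0.208 J [ 0.04  0.4   1.4  -0.44  1.45  0.27] F [-0.1 -1.3  0. ]
slide now mm [ 5.2 -5.1 -3.3] then rot [ 0.     0.449 -0.   ] | slide if rotated first [ 6.1 -5.1 -0.7]
```

View pics/g4.png

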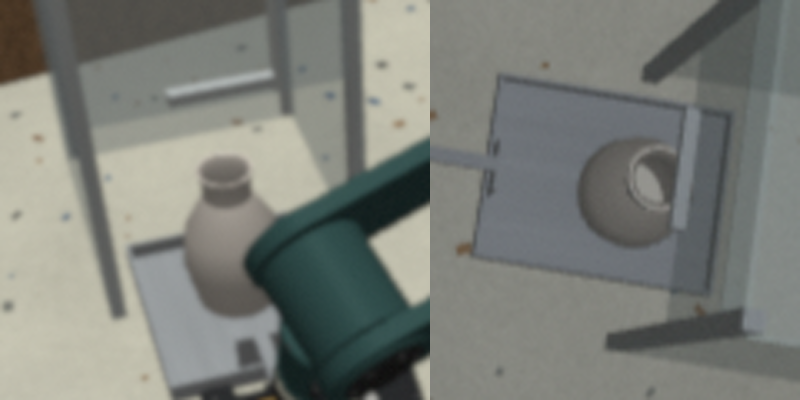

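Run:
```python
from h import *
t=(360+(658-430)/3.333,190+178/3.333)
a=ray("top",*t,.164);b=ray("scene",190+223/2.867,90+166/2.857,.164);print(a,b)
r=fit("vase",[("top",t,(0,0,164)),("scene",(190+223/2.867,90+166/2.857),(0,0,164))],[.58,-.3,0])
q=r[:2]-[.5372,-.4939];print(-np.sin(-.1597)*q[0]+np.cos(-.1597)*q[1])
```

```text
[ 0.56714222 -0.34012098  0.164     ] [ 0.56496868 -0.34303015  0.164     ]
vase [ 0.5663 -0.3408  0.    ] deg 0.0
[[0.2, 0.3], [-0.1, 0.6]]
0.15582579136076016
```

Request:
send_rows:
  slide:
    - [3.6,0,-1.7]
    - [5.4,0,-2.6]
    - [8.1,0,-3.9]
    - [8.1,0,-3.9]
    - [8.1,0,-3.9]
    - [8.1,0,-3.9]
    - [8.1,0,-3.9]
    - [6.3,0,-3]
    - [5.4,0,-2.6]
    - [3.6,0,-1.7]
    - [1.8,0,-0.9]
    - [0,0,0]
    - [0,0,0]
  rotation:
    - [0,0,0]
    - [0,0,0]
    - [0,0,0]
    - [0,0,0]
    - [0,0,0]
    - [0,0,0]
    - [0,0,0]
    - [0,0,0]
    - [0,0,0]
    - [0,0,0]
    - [0,0,0]
    - [0,0,0]
    - [0,0,0]
  gripper: [1,1,1,1,1,1,1,1,1,1,1,1,1]

```text
time: 17.88
tool_pos: [0.625, 0.0061, 0.0401]
orientation: [[0.133, 0.989, -0.064], [0.891, -0.148, -0.429], [-0.434, 0.0, -0.901]]
ft_force: [-0.7, -1.7, -0.7]
finger_gap: 0.213
gripper_force: 30.0
```

```bash
python3 - <<'E'
from rig import arm
import cv2,numpy as np
f=arm.grab_frame("scene")["image"][:,:,::-1];g=arm.grab_frame("top")["image"][:,:,::-1]
a=cv2.resize(f[90:230,190:340],(430,400),interpolation=cv2.INTER_CUBIC);b=cv2.resize(g[190:310,340:451],(370,400),interpolation=cv2.INTER_CUBIC)
cv2.imwrite("pics/g5.png",np.hstack([a,b]))
E
python3 go.py .61 -.06 .041 -8.5
```

```text
t 17.98 pos [0.625  0.0061 0.0402] gap 0.212 J [ 0.15  0.45  1.33 -0.43  1.51  0.36] F [-0.1 -1.5 -1.6]
slide now mm [-61.2  -5.1  28.6] then rot [ 0.     0.449 -0.   ] | slide if rotated first [-67.6  -5.1  -0.8]
```

View pics/g5.png

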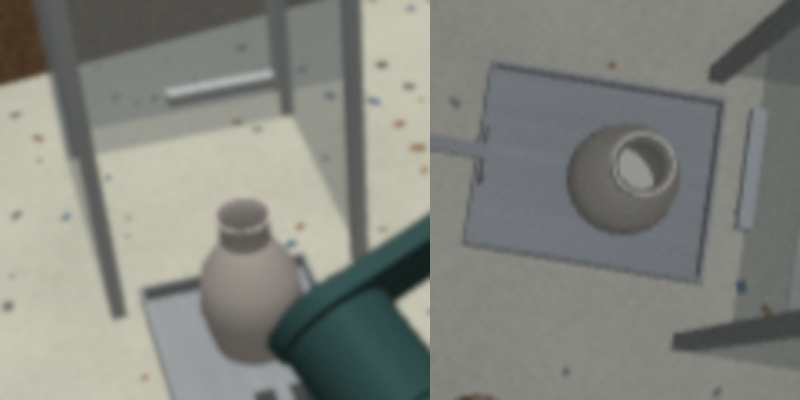

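Request:
send_rows:
  slide:
    - [-3.6,0,1.7]
    - [-1.8,0,0.9]
    - [-4.3,0,-9]
    - [-5.2,0,-10.8]
    - [-5.2,0,-10.8]
    - [-2.2,0,-4.5]
    - [9,0,-4.3]
    - [18,0,-8.6]
    - [18,0,-8.6]
    - [9,0,-4.3]
    - [4.3,0,9]
    - [5.2,0,10.8]
    - [5.2,0,10.8]
    - [3,0,6.3]
    - [1.7,0,3.6]
    - [0.7,0,1.4]
    - [0,0,0]
    - [0,0,0]
  rotation:
    - [0,0,0]
    - [0,0,0]
    - [0,0,0]
    - [0,0,0]
    - [0,0,0]
    - [0,0,0]
    - [0,0,0]
    - [0,0,0]
    - [0,0,0]
    - [0,0,0]
    - [0,0,0]
    - [0,0,0]
    - [0,0,0]
    - [0,0,0]
    - [0,0,0]
    - [0,0,0]
    - [0,0,0]
    - [0,0,0]
  gripper: [1,1,1,1,1,1,1,1,1,1,1,1,1,1,1,1,1,1]

```text
time: 20.23
tool_pos: [0.6327, 0.0583, 0.035]
orientation: [[0.135, 0.989, -0.064], [0.89, -0.149, -0.432], [-0.436, 0.001, -0.9]]
ft_force: [-3.0, -0.3, 5.5]
finger_gap: 0.212
gripper_force: 30.0
```

```bash
python3 - <<'E'
from h import *
t=(340+(644-430)/3.333,190+162.5/3.333);s=(190+243/2.867,90+214/2.857)
r=fit("vase",[("top",t,(0,0,164)),("scene",s,(0,0,164))],[.58,-.3,0])
q=r[:2]-[.5372,-.4939];print(-np.sin(-.1597)*q[0]+np.cos(-.1597)*q[1])
# rods: pose in world from rack fit
k=1.6858;c,s_=np.cos(k),np.sin(k)
for y in(-.062,0,.062):
  for s in(0,.09,.11,.13):
    X=np.array([.05-.574*s,y,.022+.819*s]);print(y,s,np.round([.5508+c*X[0]-s_*X[1],.3347+s_*X[0]+c*X[1],X[2]],4))
print(ray("top",290,199,.05),ray("scene",282,309,.05),ray("top",145,230,.12))
E
python3 go.py .6325 .055 .033 -8.5
```

```text
vase [ 0.5777 -0.2677  0.    ] deg 0.0
[[-0.7, 0.6], [-0.9, -0.5]]
0.22979357887559548
-0.062 0 [0.6067 0.3915 0.022 ]
-0.062 0.09 [0.6126 0.3402 0.0957]
-0.062 0.11 [0.6139 0.3288 0.1121]
-0.062 0.13 [0.6152 0.3174 0.1285]
0 0 [0.5451 0.3844 0.022 ]
0 0.09 [0.551  0.3331 0.0957]
0 0.11 [0.5523 0.3216 0.1121]
0 0.13 [0.5536 0.3102 0.1285]
0.062 0 [0.4835 0.3773 0.022 ]
0.062 0.09 [0.4894 0.3259 0.0957]
0.062 0.11 [0.4907 0.3145 0.1121]
0.062 0.13 [0.492  0.3031 0.1285]
[0.71621894 0.06931834 0.05      ] [0.71913367 0.09755315 0.05      ] [0.59794742 0.49457755 0.12      ]
t 20.23 pos [0.6327 0.0583 0.035 ] gap 0.212 J [ 0.23  0.5   1.27 -0.42  1.55  0.42] F [-3.  -0.3  5.5]
slide now mm [-2.1  0.3  3.2] then rot [ 0.001  0.451 -0.002] | slide if rotated first [-3.3  0.3  2. ]
```

Request:
send_rows:
  slide:
    - [0,0,0]
    - [0,0,0]
    - [0,0,0]
    - [-8.7,0,-18]
    - [-17.4,0,-36]
    - [-17.4,0,-36]
    - [-17.4,0,-36]
    - [-8.7,0,-18]
    - [0,0,0]
  rotation:
    - [0,0,0]
    - [0,0,0]
    - [0,0,0]
    - [0,0,0]
    - [0,0,0]
    - [0,0,0]
    - [0,0,0]
    - [0,0,0]
    - [0,0,0]
  gripper: [0.6,0.6,0.6,0.6,0.6,0.6,0.6,0.6,0.6]

```text
time: 21.35
tool_pos: [0.6338, 0.0591, 0.1947]
orientation: [[0.135, 0.989, -0.06], [0.891, -0.148, -0.429], [-0.433, 0.004, -0.901]]
ft_force: [0.0, 0.2, -0.5]
finger_gap: 0.398
gripper_force: 0.0
```

```bash
python3 go.py .619 .283 .190 6.6 6.6 35
```

```text
t 21.35 pos [0.6338 0.0591 0.1947] gap 0.398 J [ 0.23  0.41  1.07 -0.43  1.81  0.3 ] F [ 0.   0.2 -0.5]
slide now mm [199.5 -47.8 -91. ] then rot [ 0.027  1.053 -0.275] | slide if rotated first [180.9  11.1 132.4]
```

Request:
send_rows:
  slide:
    - [0,0,0]
    - [0,0,0]
    - [0,0,0]
    - [0,0,0]
    - [0,0,0]
    - [0,0,0]
    - [0,0,0]
    - [0,0,0]
    - [20,1,15]
    - [36,2,26.5]
    - [36,2,26.5]
    - [36,2,26.5]
    - [36,2,26.5]
    - [17,2,11.4]
    - [0,0,0]
  rotation:
    - [0.004,0.15,-0.039]
    - [0.004,0.15,-0.039]
    - [0.004,0.15,-0.039]
    - [0.004,0.15,-0.039]
    - [0.004,0.15,-0.039]
    - [0.004,0.15,-0.039]
    - [0.003,0.153,-0.041]
    - [0,0,0]
    - [0,0,0]
    - [0,0,0]
    - [0,0,0]
    - [0,0,0]
    - [0,0,0]
    - [0,0,0]
    - [0,0,0]
  gripper: [0.6,0.6,0.6,0.6,0.6,0.6,0.6,0.6,0.6,0.6,0.6,0.6,0.6,0.6,0.6]

```text
time: 23.22
tool_pos: [0.6169, 0.2856, 0.1883]
orientation: [[-0.096, 0.993, -0.07], [0.814, 0.119, 0.568], [0.572, -0.003, -0.82]]
ft_force: [-0.2, -0.7, 1.1]
finger_gap: 0.398
gripper_force: 0.0
```

```bash
python3 go.py .6126 .3402 .0957 6.6 6.6 35
python3 - <<'E'
from rig import arm
import cv2,numpy as np
f=arm.grab_frame("scene")["image"][:,:,::-1];g=arm.grab_frame("top")["image"][:,:,::-1]
a=cv2.resize(f[290:430,330:480],(430,400),interpolation=cv2.INTER_CUBIC);b=cv2.resize(g[190:310,160:271],(370,400),interpolation=cv2.INTER_CUBIC)
cv2.imwrite("pics/g6.png",np.hstack([a,b]))
E
```

```text
t 23.23 pos [0.6169 0.2856 0.1883] gap 0.398 J [ 0.05  0.33  1.24  0.61  1.61 -0.06] F [-0.2 -0.7  1.1]
slide now mm [ -8.1   2.4 107.2] then rot [-0.004  0.002  0.001] | slide if rotated first [ -8.3   2.  107.2]
```

View pics/g6.png

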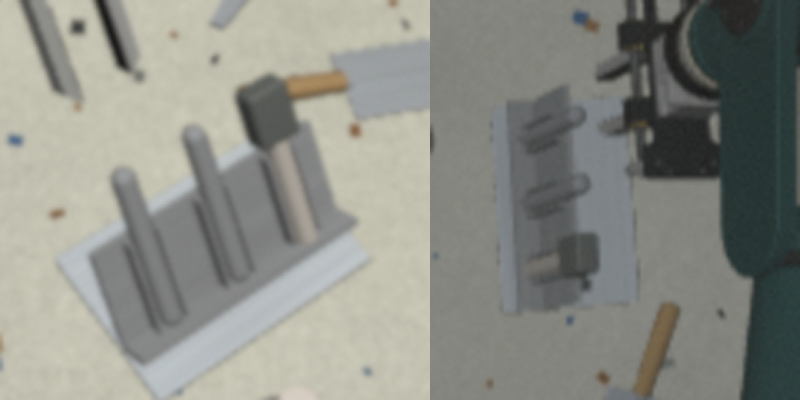

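Run:
```python
from h import *
cr=lambda X:(proj("top",np.array(X))-[160,190])*3.333+[430,0]
cs=lambda X:(proj("scene",np.array(X))-[330,290])*[2.867,2.857]
t=np.array([.6169,.2856,.1883]);y=np.array([.993,.119,0])
for k in(-.019,0,.019):print("tip",cr(t+k*y))
ax=np.array([.066,-.570,.819])
for n,b in(("far",[.6067,.3915,.022]),("mid",[.5451,.3844,.022])):
  print(n,cr(b+ax*.121),cs(b+ax*.121),cs(b+ax*.009))
```

```text
tip [603.13134168 125.21823045]
tip [601.49456701 103.38947266]
tip [599.86390943  81.64229516]
far [574.34536996 118.19919043] [122.30328148 178.17555853] [169.45485998 311.8449867 ]
mid [578.99668164 186.68809694] [192.81105491 135.32379968] [236.96651755 267.2432905 ]
```

Request:
send_rows:
  slide:
    - [-8,2,0]
    - [0,0,20]
    - [0,0,30]
    - [0,0,30]
    - [0,0,17]
    - [0,0,8]
    - [0,0,0]
    - [0,0,0]
    - [0,0,0]
    - [0,0,0]
    - [0,0,0]
  rotation:
    - [0,0,0]
    - [0,0,0]
    - [0,0,0]
    - [0,0,0]
    - [0,0,0]
    - [0,0,0]
    - [0,0,0]
    - [0,0,0]
    - [0,0,0]
    - [0,0,0]
    - [0,0,0]
  gripper: [0.6,0.6,0.6,0.6,0.6,0.6,0.6,1,1,1,1]

```text
time: 24.7
tool_pos: [0.614, 0.3361, 0.0977]
orientation: [[-0.092, 0.993, -0.068], [0.814, 0.114, 0.569], [0.573, -0.003, -0.82]]
ft_force: [-0.6, -2.5, 2.5]
finger_gap: 0.184
gripper_force: 30.0
```

```bash
python3 go.py .6126 .3402 .0957 6.6 6.6 35
```

```text
t 24.7 pos [0.614  0.3361 0.0977] gap 0.184 J [ 0.12  0.4   1.34  0.62  1.43 -0.09] F [-0.6 -2.5  2.5]
slide now mm [ 2.3 -1.   4.1] then rot [-0.002  0.001 -0.002] | slide if rotated first [ 2.3 -1.   4.1]
```

Request:
send_rows:
  slide:
    - [0,0,-15]
    - [0,0,-35]
    - [0,0,-40]
    - [0,0,-35]
    - [20,0,-28]
    - [25,0,-34]
    - [10,0,-14]
    - [0,0,0]
  rotation:
    - [0,0,0]
    - [0,0,0]
    - [0,0,0]
    - [0,0,0]
    - [0,0,0]
    - [0,0,0]
    - [0,0,0]
    - [0,0,0]
  gripper: [1,1,1,1,1,1,1,1]

```text
time: 25.7
tool_pos: [0.6228, 0.2663, 0.294]
orientation: [[-0.092, 0.993, -0.067], [0.815, 0.114, 0.568], [0.572, -0.002, -0.82]]
ft_force: [0.3, 0.3, -2.5]
finger_gap: 0.185
gripper_force: 30.0
```

```bash
python3 go.py .583 -.233 .290 -8.5 -8.5 -14.3
```

```text
t 25.7 pos [0.6228 0.2663 0.294 ] gap 0.185 J [0.02 0.31 1.06 0.62 1.79 0.04] F [ 0.3  0.3 -2.5]
slide now mm [-405.6  -96.5 -277.7] then rot [-0.051 -0.853  0.266] | slide if rotated first [-483.3   34.5  127.3]
```

Request:
send_rows:
  slide:
    - [0,0,0]
    - [0,0,0]
    - [0,0,0]
    - [0,0,0]
    - [0,0,0]
    - [0,0,0]
    - [0,0,0]
    - [-22,1.6,5.8]
    - [-44,3.1,11.6]
    - [-44,3.1,11.6]
    - [-44,3.1,11.6]
    - [-44,3.1,11.6]
    - [-44,3.1,11.6]
    - [-44,3.1,11.6]
    - [-44,3.1,11.6]
    - [-44,3.1,11.6]
    - [-44,3.1,11.6]
    - [-44,3.1,11.6]
    - [-22,1.6,5.8]
    - [0,0,0]
  rotation:
    - [-0.0085,-0.142,0.044]
    - [-0.0085,-0.142,0.044]
    - [-0.0085,-0.142,0.044]
    - [-0.0085,-0.142,0.044]
    - [-0.0085,-0.142,0.045]
    - [-0.0085,-0.143,0.045]
    - [0,0,0]
    - [0,0,0]
    - [0,0,0]
    - [0,0,0]
    - [0,0,0]
    - [0,0,0]
    - [0,0,0]
    - [0,0,0]
    - [0,0,0]
    - [0,0,0]
    - [0,0,0]
    - [0,0,0]
    - [0,0,0]
    - [0,0,0]
  gripper: [1,1,1,1,1,1,1,1,1,1,1,1,1,1,1,1,1,1,1,1]

```text
time: 28.2
tool_pos: [0.5813, -0.2347, 0.2875]
orientation: [[0.146, 0.989, -0.039], [0.959, -0.151, -0.241], [-0.244, -0.003, -0.97]]
ft_force: [0.1, 0.0, -2.3]
finger_gap: 0.181
gripper_force: 30.0
```

```bash
python3 go.py .583 -.233 .290 -8.5 -8.5 -14.3;python3 go.py .5787 -.2614 .175 -8.5 -8.5 -14.3
```

```text
t 28.2 pos [ 0.5813 -0.2347  0.2875] gap 0.181 J [-0.34  0.23  1.07 -0.25  1.79 -0.25] F [ 0.1  0.  -2.3]
slide now mm [ 1.3  1.5 -2.9] then rot [-0.003 -0.003 -0.002] | slide if rotated first [ 1.3  1.5 -2.9]
t 28.2 pos [ 0.5813 -0.2347  0.2875] gap 0.181 J [-0.34  0.23  1.07 -0.25  1.79 -0.25] F [ 0.1  0.  -2.3]
slide now mm [  1.5   1.8 115.6] then rot [-0.003 -0.003 -0.002] | slide if rotated first [  1.8   1.4 115.6]
```

Request:
send_rows:
  slide:
    - [1.5,1.7,10]
    - [0,0,15]
    - [0,0,10]
    - [0,0,8]
    - [0,0,8]
    - [0,0,8]
    - [0,0,0]
  rotation:
    - [0,0,0]
    - [0,0,0]
    - [0,0,0]
    - [0,0,0]
    - [0,0,0]
    - [0,0,0]
    - [0,0,0]
  gripper: [1,1,1,1,1,1,1]

```text
time: 29.08
tool_pos: [0.5817, -0.2465, 0.2299]
orientation: [[0.143, 0.989, -0.039], [0.959, -0.148, -0.243], [-0.246, -0.003, -0.969]]
ft_force: [-0.1, 1.2, -2.2]
finger_gap: 0.185
gripper_force: 30.0
```

Request:
send_rows:
  slide:
    - [0,0,8]
    - [0,0,10]
    - [0,0,10]
    - [0,0,10]
    - [0,0,10]
    - [0,0,6]
    - [0,0,0]
  rotation:
    - [0,0,0]
    - [0,0,0]
    - [0,0,0]
    - [0,0,0]
    - [0,0,0]
    - [0,0,0]
    - [0,0,0]
  gripper: [1,1,1,1,1,1,1]

```text
time: 29.95
tool_pos: [0.5797, -0.2595, 0.1777]
orientation: [[0.143, 0.989, -0.039], [0.959, -0.148, -0.243], [-0.246, -0.003, -0.969]]
ft_force: [0.1, 0.7, -1.6]
finger_gap: 0.185
gripper_force: 30.0
```

Free inside; release.

Request:
send_rows:
  slide:
    - [0,0,0]
    - [0,0,0]
    - [0,0,0]
    - [0,0,0]
    - [0,0,-20]
    - [0,0,-40]
    - [0,0,-40]
    - [0,0,-30]
    - [0,0,0]
  rotation:
    - [0,0,0]
    - [0,0,0]
    - [0,0,0]
    - [0,0,0]
    - [0,0,0]
    - [0,0,0]
    - [0,0,0]
    - [0,0,0]
    - [0,0,0]
  gripper: [0.6,0.6,0.6,0.6,0.6,0.6,0.6,0.6,0.6]

```text
time: 31.08
tool_pos: [0.5861, -0.2279, 0.3081]
orientation: [[0.144, 0.989, -0.031], [0.958, -0.147, -0.245], [-0.247, 0.005, -0.969]]
ft_force: [0.8, 0.2, 0.1]
finger_gap: 0.404
gripper_force: 0.0
```

```bash
python3 go.py .5836 .245 .30 6.6 6.6 35
python3 - <<'E'
from rig import arm
import cv2,numpy as np
f=arm.grab_frame("scene")["image"][:,:,::-1];cv2.imwrite("pics/g7.png",f)
o=cv2.imread("pics/g5.png")[:,:430];a=cv2.resize(f[90:230,190:340],(430,400),interpolation=cv2.INTER_CUBIC)
# template of the vase neck, look for shift
t=o[190:300,195:290];r=cv2.matchTemplate(a,t,cv2.TM_CCOEFF_NORMED);print(cv2.minMaxLoc(r))
E
```

```text
t 31.07 pos [ 0.5861 -0.2279  0.3081] gap 0.404 J [-0.33  0.24  1.02 -0.25  1.83 -0.25] F [0.8 0.2 0.1]
slide now mm [ 454.8  -71.9 -108.2] then rot [ 0.054  0.857 -0.266] | slide if rotated first [380.4  51.9 276.3]
(-0.6221986413002014, 0.991843581199646, (265, 15), (195, 190))
```

```bash
python3 go.py .5586 .273 .1794 6.6 6.6 35
```

```text
t 31.12 pos [ 0.5853 -0.228   0.3054] gap 0.396 J [-0.33  0.24  1.03 -0.25  1.83 -0.25] F [ 0.3  0.  -0.7]
slide now mm [ 507.4 -100.4    0.8] then rot [ 0.05   0.855 -0.267] | slide if rotated first [337.9  31.  390.4]
```

Request:
send_rows:
  slide:
    - [20,-4.2,-4]
    - [40,-8.4,-8]
    - [40,-8.4,-8]
    - [40,-8.4,-8]
    - [40,-8.4,-8]
    - [40,-8.4,-8]
    - [40,-8.4,-8]
    - [40,-8.4,-8]
    - [40,-8.4,-8]
    - [40,-8.4,-8]
    - [40,-8.4,-8]
    - [40,-8.4,-8]
    - [23,-4,-4]
    - [0,0,0]
    - [0,0,0]
    - [0,0,0]
    - [0,0,0]
    - [0,0,0]
    - [0,0,0]
    - [0,0,0]
  rotation:
    - [0,0,0]
    - [0,0,0]
    - [0,0,0]
    - [0,0,0]
    - [0,0,0]
    - [0,0,0]
    - [0,0,0]
    - [0,0,0]
    - [0,0,0]
    - [0,0,0]
    - [0,0,0]
    - [0,0,0]
    - [0,0,0]
    - [0.008,0.142,-0.044]
    - [0.008,0.142,-0.044]
    - [0.008,0.142,-0.044]
    - [0.008,0.143,-0.045]
    - [0.009,0.143,-0.045]
    - [0.009,0.143,-0.045]
    - [0,0,0]
  gripper: [0.6,0.6,0.6,0.6,0.6,0.6,0.6,0.6,0.6,0.6,0.6,0.6,0.6,0.6,0.6,0.6,0.6,0.6,0.6,0.6]

```text
time: 33.62
tool_pos: [0.5577, 0.2707, 0.2754]
orientation: [[-0.085, 0.994, -0.071], [0.815, 0.11, 0.569], [0.573, -0.009, -0.819]]
ft_force: [-0.2, 0.4, -0.2]
finger_gap: 0.403
gripper_force: 0.0
```

```bash
python3 go.py .5586 .273 .1794 6.6 6.6 35
```

```text
t 33.62 pos [0.5577 0.2707 0.2754] gap 0.403 J [0.03 0.17 1.27 0.62 1.74 0.01] F [-0.2  0.4 -0.2]
slide now mm [-53.2   2.   79.9] then rot [-0.005  0.    -0.009] | slide if rotated first [-53.3   1.2  79.8]
```

Request:
send_rows:
  slide:
    - [-20,0.5,30]
    - [-33,0.7,50]
    - [0,0,0]
  rotation:
    - [-0.005,0,-0.009]
    - [0,0,0]
    - [0,0,0]
  gripper: [0.6,0.6,0.6]

```text
time: 34.0
tool_pos: [0.5549, 0.2765, 0.1765]
orientation: [[-0.095, 0.993, -0.075], [0.814, 0.121, 0.568], [0.573, -0.007, -0.82]]
ft_force: [1.2, -0.4, 0.2]
finger_gap: 0.401
gripper_force: 0.0
```

```bash
python3 go.py .552 .330 .0975 6.6 6.6 35
```

```text
t 34.0 pos [0.5549 0.2765 0.1765] gap 0.401 J [ 0.04  0.2   1.42  0.61  1.58 -0.1 ] F [ 1.2 -0.4  0.2]
slide now mm [-1.4  4.1 95.3] then rot [-0.009  0.001  0.001] | slide if rotated first [-1.5  3.3 95.4]
```

Request:
send_rows:
  slide:
    - [-1.5,3,0]
    - [0,0,25]
    - [0,0,30]
    - [0,0,25]
    - [0,0,15]
    - [0,0,0]
    - [0,0,0]
    - [0,0,0]
    - [0,0,0]
    - [0,0,0]
  rotation:
    - [-0.008,0,0]
    - [0,0,0]
    - [0,0,0]
    - [0,0,0]
    - [0,0,0]
    - [0,0,0]
    - [0,0,0]
    - [0,0,0]
    - [0,0,0]
    - [0,0,0]
  gripper: [0.6,0.6,0.6,0.6,0.6,0.6,1,1,1,1]

```text
time: 35.25
tool_pos: [0.5567, 0.3291, 0.1054]
orientation: [[-0.103, 0.993, -0.056], [0.812, 0.116, 0.572], [0.575, 0.013, -0.818]]
ft_force: [-4.6, -4.5, 6.4]
finger_gap: 0.184
gripper_force: 29.9
```

Request:
send_rows:
  slide:
    - [0,0,-15]
    - [0,0,-35]
    - [0,0,-40]
    - [0,0,-35]
    - [20,0,-28]
    - [25,0,-34]
    - [10,0,-14]
    - [0,0,0]
  rotation:
    - [0,0,0]
    - [0,0,0]
    - [0,0,0]
    - [0,0,0]
    - [0,0,0]
    - [0,0,0]
    - [0,0,0]
    - [0,0,0]
  gripper: [1,1,1,1,1,1,1,1]

```text
time: 36.25
tool_pos: [0.5633, 0.2587, 0.3013]
orientation: [[-0.103, 0.993, -0.052], [0.813, 0.115, 0.571], [0.573, 0.017, -0.819]]
ft_force: [-0.6, -0.1, -3.0]
finger_gap: 0.185
gripper_force: 29.9
```

```bash
python3 go.py .583 -.233 .290 -8.5 -8.5 -14.3
```

```text
t 36.25 pos [0.5633 0.2587 0.3013] gap 0.185 J [0.   0.16 1.23 0.62 1.77 0.01] F [-0.6 -0.1 -3. ]
slide now mm [-408.2  -36.9 -272.6] then rot [-0.032 -0.857  0.27 ] | slide if rotated first [-465.6   92.2  130.3]
```

Request:
send_rows:
  slide:
    - [0,0,0]
    - [0,0,0]
    - [0,0,0]
    - [0,0,0]
    - [0,0,0]
    - [0,0,0]
    - [0,0,0]
    - [-22,4.2,5.8]
    - [-42,8.4,11.8]
    - [-42,8.4,11.8]
    - [-42,8.4,11.8]
    - [-42,8.4,11.8]
    - [-42,8.4,11.8]
    - [-42,8.4,11.8]
    - [-42,8.4,11.8]
    - [-42,8.4,11.8]
    - [-42,8.4,11.8]
    - [-42,8.4,11.8]
    - [-23,4,6]
    - [0,0,0]
  rotation:
    - [-0.005,-0.142,0.045]
    - [-0.005,-0.143,0.045]
    - [-0.005,-0.143,0.045]
    - [-0.005,-0.143,0.045]
    - [-0.006,-0.143,0.045]
    - [-0.006,-0.143,0.045]
    - [0,0,0]
    - [0,0,0]
    - [0,0,0]
    - [0,0,0]
    - [0,0,0]
    - [0,0,0]
    - [0,0,0]
    - [0,0,0]
    - [0,0,0]
    - [0,0,0]
    - [0,0,0]
    - [0,0,0]
    - [0,0,0]
    - [0,0,0]
  gripper: [1,1,1,1,1,1,1,1,1,1,1,1,1,1,1,1,1,1,1,1]

```text
time: 38.75
tool_pos: [0.5815, -0.2341, 0.289]
orientation: [[0.145, 0.989, -0.04], [0.958, -0.151, -0.242], [-0.246, -0.003, -0.969]]
ft_force: [-0.3, 1.5, -3.4]
finger_gap: 0.181
gripper_force: 30.0
```

```bash
python3 go.py .5787 -.2614 .175 -8.5 -8.5 -14.3;  python3 - <<'E'
from rig import arm
from h import *
import cv2
# check the rod in the hand: dark-grey rod in the scene view, difference to the earlier empty frame
f=arm.grab_frame("scene")["image"];s=arm.sense();p,R=np.array(s['tool_pos']),np.array(s['orientation'])
for k in(0,.05,.10):print(k,proj("scene",p+k*R[:,2]).round(1))
print("mouth",proj("scene",np.array([.5777,-.2677,.164])))
g=cv2.cvtColor(f,cv2.COLOR_RGB2GRAY)
for k in(.03,.05,.07,.09,.1,.11):
    u,v=proj("scene",p+k*R[:,2]);print(k,round(u),g[int(round(v)),int(u)-12:int(u)+13].tolist())
E
```

```text
t 38.75 pos [ 0.5815 -0.2341  0.289 ] gap 0.181 J [-0.34  0.23  1.06 -0.25  1.8  -0.25] F [-0.3  1.5 -3.4]
slide now mm [  1.4   1.7 117.2] then rot [-0.004 -0.001 -0.002] | slide if rotated first [  1.6   1.3 117.2]
0 [273.3 132.4]
0.05 [273.9 145.8]
0.1 [274.4 158.3]
mouth [273.87973945 164.35129594]
0.03 274 [177, 177, 178, 177, 175, 175, 174, 174, 169, 154, 119, 83, 64, 63, 62, 68, 93, 132, 163, 174, 176, 177, 178, 177, 176]
0.05 274 [177, 177, 179, 178, 178, 178, 177, 177, 174, 163, 135, 93, 67, 63, 62, 64, 83, 123, 159, 173, 175, 176, 177, 178, 176]
0.07 274 [176, 175, 175, 175, 176, 175, 175, 174, 168, 146, 103, 71, 63, 61, 63, 79, 117, 157, 172, 174, 174, 173, 174, 174, 176]
0.09 274 [174, 174, 174, 173, 172, 173, 174, 174, 170, 157, 126, 90, 70, 65, 66, 83, 120, 154, 169, 173, 173, 173, 172, 173, 173]
0.1 274 [173, 173, 175, 175, 174, 173, 175, 174, 173, 167, 154, 131, 106, 95, 102, 123, 149, 165, 171, 172, 172, 171, 172, 172, 172]
0.11 275 [174, 175, 174, 174, 169, 158, 146, 135, 129, 125, 121, 119, 117, 116, 116, 117, 120, 124, 131, 141, 156, 170, 176, 175, 175]
```

Request:
send_rows:
  slide:
    - [1.5,3.5,10]
    - [0,0,15]
    - [0,0,10]
    - [0,0,8]
    - [0,0,8]
    - [0,0,8]
    - [0,0,6]
    - [0,0,0]
  rotation:
    - [0,0,0]
    - [0,0,0]
    - [0,0,0]
    - [0,0,0]
    - [0,0,0]
    - [0,0,0]
    - [0,0,0]
    - [0,0,0]
  gripper: [1,1,1,1,1,1,1,1]

```text
time: 39.8
tool_pos: [0.5839, -0.2467, 0.2248]
orientation: [[0.141, 0.989, -0.04], [0.959, -0.147, -0.243], [-0.246, -0.004, -0.969]]
ft_force: [-0.1, 0.9, -2.3]
finger_gap: 0.184
gripper_force: 30.0
```

Request:
send_rows:
  slide:
    - [0,0,5]
    - [0,0,6]
    - [0,0,6]
    - [0,0,0]
  rotation:
    - [0,0,0]
    - [0,0,0]
    - [0,0,0]
    - [0,0,0]
  gripper: [1,1,1,1]

```text
time: 40.3
tool_pos: [0.5831, -0.2507, 0.208]
orientation: [[0.141, 0.989, -0.041], [0.959, -0.147, -0.243], [-0.246, -0.005, -0.969]]
ft_force: [-0.7, 0.7, -1.9]
finger_gap: 0.184
gripper_force: 30.0
```

Request:
send_rows:
  slide:
    - [0,0,6]
    - [0,0,6]
    - [0,0,6]
    - [0,0,0]
  rotation:
    - [0,0,0]
    - [0,0,0]
    - [0,0,0]
    - [0,0,0]
  gripper: [1,1,1,1]

```text
time: 40.8
tool_pos: [0.5824, -0.2551, 0.1905]
orientation: [[0.141, 0.989, -0.041], [0.959, -0.147, -0.243], [-0.246, -0.005, -0.969]]
ft_force: [-0.5, 0.1, -2.0]
finger_gap: 0.182
gripper_force: 30.0
```

Request:
send_rows:
  slide:
    - [0,0,6]
    - [0,0,6]
    - [0,0,4]
    - [0,0,0]
  rotation:
    - [0,0,0]
    - [0,0,0]
    - [0,0,0]
    - [0,0,0]
  gripper: [1,1,1,1]

```text
time: 41.3
tool_pos: [0.5819, -0.259, 0.1754]
orientation: [[0.141, 0.989, -0.04], [0.959, -0.147, -0.243], [-0.246, -0.004, -0.969]]
ft_force: [0.6, 0.1, -2.0]
finger_gap: 0.185
gripper_force: 30.0
```

No contact; release and retreat.

Request:
send_rows:
  slide:
    - [0,0,0]
    - [0,0,0]
    - [0,0,0]
    - [0,0,0]
    - [0,0,-20]
    - [0,0,-40]
    - [0,0,-40]
    - [20,0,-30]
    - [40,0,0]
    - [40,0,0]
    - [40,0,0]
    - [40,0,0]
    - [40,0,0]
    - [0,0,0]
  rotation:
    - [0,0,0]
    - [0,0,0]
    - [0,0,0]
    - [0,0,0]
    - [0,0,0]
    - [0,0,0]
    - [0,0,0]
    - [0,0,0]
    - [0,0,0]
    - [0,0,0]
    - [0,0,0]
    - [0,0,0]
    - [0,0,0]
    - [0,0,0]
  gripper: [0.6,0.6,0.6,0.6,0.6,0.6,0.6,0.6,0.6,0.6,0.6,0.6,0.6,0.6]

```text
time: 43.05
tool_pos: [0.6183, -0.0139, 0.2465]
orientation: [[0.137, 0.99, -0.04], [0.959, -0.142, -0.243], [-0.246, -0.005, -0.969]]
ft_force: [0.3, -0.8, -1.2]
finger_gap: 0.4
gripper_force: 0.0
```

Run:
```python
from rig import arm
from h import *
import cv2
f=arm.grab_frame("scene")["image"][:,:,::-1]
o=cv2.imread("pics/g5.png")[:,:430];a=cv2.resize(f[90:230,190:340],(430,400),interpolation=cv2.INTER_CUBIC)
t=o[190:300,195:290];print(cv2.minMaxLoc(cv2.matchTemplate(a,t,cv2.TM_CCOEFF_NORMED))[1::2])
g=cv2.cvtColor(arm.grab_frame("top")["image"],cv2.COLOR_RGB2GRAY)
b=cv2.cvtColor(cv2.imread("pics/g5.png")[:,430:],cv2.COLOR_BGR2GRAY);c=cv2.resize(g[190:310,340:451],(370,400),interpolation=cv2.INTER_CUBIC)
# mouth region old/new, coarse
for m in(b,c):print(cv2.resize(m[125:200,175:255],(14,12),interpolation=cv2.INTER_AREA))
# anything dark standing above the rim in scene
u,v=proj("scene",np.array([.5777,-.2677,.164]));G=cv2.cvtColor(f,cv2.COLOR_BGR2GRAY);print(u,v);print(G[int(v)-14:int(v)+8:2,int(u)-16:int(u)+18:2])
s=arm.sense();print(s['ft_force'],s['finger_gap'])
```

```text
(0.5502835512161255, (158, 184))
[[ 96  96  95  94  96 100 103 107 109 111 113 113 113 113]
 [ 94  95  98 108 121 121 120 119 117 118 114 113 114 113]
 [ 97 100 115 120 105  91  86  90 102 118 124 115 113 113]
 [101 113 121 104  92  81  77  77  80  90 115 127 113 112]
 [105 123 113 136 134 110  85  79  76  79  95 127 117 113]
 [107 119 124 148 147 144 117  86  79  76  85 110 117 112]
 [106 116 129 147 147 148 144 112  83  77  82 106 119 110]
 [103 115 124 147 147 147 147 136  93  78  86 114 113 109]
 [103 105 122 134 146 147 147 145 108  79  97 124 101 108]
 [106 101 115 119 131 141 144 139 107  96 122 113  95 109]
 [103 104 101 110 114 121 125 120 114 121 112  94  96 112]
 [101 103 104 104 104 113 119 118 111 103  96  94 105 114]]
[[ 95  95  94  93  95  99 101 105 108 111 111 112 111 111]
 [ 94  94  97 107 120 120 120 119 117 117 113 112 112 113]
 [ 95  97 115 120 105  89  84  89 102 118 122 114 112 112]
 [ 93 107 119  94  88  80  76  76  79  89 114 126 113 112]
 [101 119  97  92 118 110  85  78  77  79  94 126 116 112]
 [106 116  82  81 131 142 117  85  79  74  83 109 116 111]
 [10
[... 526 characters left out ...]
60]
 [186 187 186 183 184 185 185 185 186 184 183 183 142  49  19  22  42]
 [186 185 183 182 181 183 185 185 186 186 184 183 170 105  26  17  17]
 [169 156 136 130 156 179 184 182 181 182 174 162 139 103  38  12  12]
 [ 86  67  52  48  83 147 155 132 111 102  86  71  53  40  29  24  15]
 [ 42  48  38  38  42  64  66  50  41  33  28  24  23  28  28  31  32]
 [ 39  47  37  36  36  38  30  21  20  24  23  28  63  88  74  40  37]
 [ 41  39  37  38  38  37  37  48  58  72  54  39  61  70  56  34  36]
 [ 46  37  38  38  38  37  49  71  72  76  55  39  41  41  39  35  33]
 [ 38  38  37  40  37  38  41  58  78  76  44  37  36  38  36  35  30]]
[ 0.03156343 -2.14683289  0.13979579] 0.3995177895710511
```

```bash
python3 -c "
from rig import arm
print(arm.finish_job())"
```

```text
the job is handed in; nothing more can be done
None
```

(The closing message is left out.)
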